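Hang a second recipe board on the occupied hook

TASK

Take the large clipboard out of the wire sorter and hang it, by the slot in its clip, on the retort stand's hook, in front of the small clipboard that already hangs there. Slide the two back along the hook until the small one is pressed home against the clamp nut of the boss head and the large one snug against the small one, so that the front of the hook is free for a third. Feel for the nut and push no harder than it takes to feel both boards bear on it, then let the board hang and let go; neither board may be knocked off and the other things on the bench stay where they are.

Things in the scene. Friction and masses are not known exactly. Their poses are not given: they have to be found in the camera images.
- large_board: Large clipboard, the one to hang. Wooden panel 116 wide, 150 high, 4 mm thick, paper on its front; on top of it, in its plane, a steel clip 56 wide, 33 high, 10 thick. Origin: middle of the lower edge, which starts 6 mm above the bench. x = out of its BACK (front looks to -x), y = along its width, z = up. 80 to 170 g. Starts upright in one of the sorter's three slots.
- large_eye (a point): Centre of the hanging slot in the large clipboard's clip: 12 wide, 19 mm high, right through the 10 mm clip along x; 167 mm above the board's lower edge, 17 mm above the panel, 16 mm below the clip's top. Axes as the board. The clip's narrow upright sides, 56 mm apart along y, are free to be gripped from above.
- large_middle (a point): Middle of the large clipboard, half-way up its height of 183 mm. The wire hoops of the sorter on both faces of the panel are 80 mm high and leave it 6.5 mm, so it may lean some 2 degrees. Lift it straight up 80 mm to clear them.
- small_board: Small clipboard that hangs loose on the hook from the start, its front face 11 to 23 mm behind the bend. Same make and axes: panel 84 wide, 118 high, 4 mm thick; clip 34 wide, 35 high, 10 thick. Origin: middle of its lower edge. 60 to 125 g. The clips meet face to face; they are light and bend if pressed with over 12 N.
- small_eye (a point): Centre of the small clipboard's slot, 12 wide, 19 mm high; 138 mm above its lower edge, 20 mm above its panel, 15 mm below its clip's top.
- hook_bend (a point): Point on the hook's axis where its straight part ends and the upturned end begins, 235 mm above the bench. Level round steel rod 7 mm thick; x = along it towards boss head and post, z = up. From here the end rises forward: the centre of its round tip is 14 mm to -x and 8 mm up. A board hangs by its slot's upper edge: slot centre 6 mm below the axis.
- hook: The hook rod; origin and axes as hook_bend. Its stop is the boss head's knurled steel clamp nut, 21 mm wide, round the rod. Rod and nut are set anew each time: the free straight length from the bend back to the nut's face is 50 to 94 mm and is not measured. The stop is rigid: feel for it.
- stand: Retort stand, fixed to the bench: steel foot 200 x 125 x 12 mm under the boards, post 12 mm thick and 258 mm high, boss head 34 mm high. Origin: at bench height under the hook's axis, abreast of the post, which stands 19 mm to +y; the hook points to -x.
- slab: bystander: plain white plastic slab 100 x 96 x 5 mm, upright in another slot of the sorter, lower than the large clipboard; origin at its underside. Leave it alone.
- dropper0: bystander: amber bottle with a white cap, 30 mm wide, 88 high; origin at its underside. Leave it alone.
- dropper1: bystander: amber bottle with a white cap, 30 mm wide, 88 high; origin at its underside. Leave it alone.
- dropper2: bystander: amber bottle with a white cap, 30 mm wide, 88 high; origin at its underside. Leave it alone.
- pigment_jar: bystander: clear jar with a red lid, 56 mm wide, 62 high; origin at its underside. Leave it alone.
- cream_jar: bystander: white jar, 60 mm wide, 45 high; origin at its underside. Leave it alone.
- beaker: bystander: glass beaker, 54 mm wide, 68 high; origin at its underside. Leave it alone.
- spatula: bystander: spatula with black handle, 170 mm long, lying; origin at its underside. Leave it alone.

How it is judged:
On the way, in this order (a step that is already met when the one before it is completed fails the run):
1. the large board is lifted clear of the sorter (height (world z) of large_board above 0.075 m), for 0.1 s.
2. its slot is on the hook, behind the bend, in front of the small board (x of large_eye in the frame of hook_bend above 0.003 m and y of large_eye in the frame of hook_bend between -0.006 and 0.006 m and z of large_eye in the frame of hook_bend between -0.012 and 0.008 m and x of large_eye in the frame of small_eye below -0.007 m), for 0.1 s.
3. the large board presses the small one home against the clamp nut (contact force between large_board and small_board above 2.5 N and x of small_eye in the frame of stand above -0.052 m), for 0.02 s.
At the end, for the whole second after the job is handed in: Both boards hang on the hook by their slots, plumb within 7 degrees and still, the large one in front of the small one and within 4.5 mm of touching it, and the small one still back where the clamp nut is (its slot at most 52 mm in front of the stand's origin) (z of large_eye in the frame of hook_bend between -0.012 and -0.001 m and y of large_eye in the frame of hook_bend between -0.006 and 0.006 m and z of small_eye in the frame of hook_bend between -0.012 and -0.001 m and y of small_eye in the frame of hook_bend between -0.006 and 0.006 m and x of small_eye in the frame of stand above -0.052 m and x of large_eye in the frame of small_eye between -0.0145 and -0.0085 m and angle between each of large_board, small_board's own z axis and vertical below 0.12 rad and linear speed of each of large_board, small_board below 0.03 m/s).
It fails at once if the boards are pressed together with more than 12 N (contact force between large_board and small_board above 12 N).
It fails at once if the large board is pushed against the stand's hook with more than 20 N (contact force between large_board and hook above 20 N).
It fails at once if the small board is knocked off the hook (z of small_eye in the frame of hook_bend below -0.04 m).
It fails at once if the large board is dropped on the bench or the stand's foot (height (world z) of large_board below 0.05 m and horizontal distance between large_eye and stand below 0.2 m).
It fails at once if a bystander is shifted by more than 30 mm or tipped over (distance of any of slab, dropper0, dropper1, dropper2, pigment_jar, cream_jar, beaker, spatula from where it was at the start of the episode above 0.03 m or angle between any of slab, dropper0, dropper1, dropper2, pigment_jar, cream_jar, beaker's own z axis and vertical above 0.5 rad).
It also fails if it takes over 53 s, if anything falls off the work surface, if the arm or the gripper's body presses on something with over 40 N, if the wrist force passes 120 N, or if a joint passes its speed limit or range.

ROBOT

A 6-joint arm with a two-finger parallel gripper is mounted at the origin on the work surface. World frame = base frame: x ahead of the robot, y to its left, z up, the work surface at z = 0. Lengths are in m, angles in rad, forces in N, time in s.
With the tool pointing down it reaches from about 0.375 to 0.9 m from the base axis. Payload 3.1 kg.
Tool frame: the origin (TCP) lies between the finger pads; the fingertips stand 8 mm ahead of it and the grasp point (between the pads) lies 11 mm behind it; z points along the fingers, y is the line along which they close (so a half turn about z gives the same grasp; the last joint's range is limited). The gripper opens to 87 mm and grips with 3 to 60 N. Pads are 19 mm wide; open, the fingers measure 117 mm over their backs; the gripper's body (75 mm by 190 mm) begins 51 mm behind the grasp point.
Start: joints at [-1.288, 0.527, 1.433, -0, 1.181, -0.178], TCP at [0.278, -0.56, 0.231] pointing down, gripper open.
Joint ranges: [-3.08, 3.08], [-0.75, 2.2], [0.22, 2.44], [-1.43, 4.57], [0, 2.65], [-2.85, 2.85]. Speed limits (rad/s): [2.79, 2.79, 3.14, 3.14, 3.14, 3.14].

INTERFACE

Orientations are given as a unit quaternion [x, y, z, w].
In Python, from rig import robot, vision, job gives the robot as it stands.
- The arm moves only by the shell command python3 -m handwheel 'ROWS' [OPENING] [FORCE]. ROWS is JSON, a list of rows, each a list of 4 numbers: the shift along the tool's x, y, z as a fraction of full scale, then the turn about the tool's z as a fraction of full scale. A call has 1 to 20 rows; each row is the pose to reach, as a shift and turn from the pose commanded when the call began, along the tool's axes at that moment, turning the shorter way round; what a row does not reach only later rows make up. Full scale, the value 1, is 300 mm for a shift and 2 pi rad for a turn. A row lasts 1/12 s, in which the tool goes at most 41.7 mm and 7.16 degrees, less where a joint would pass 70% of its speed; a pose out of reach is approached as far as the arm can. A call with a number of a shift or a turn outside -1 to 1 is refused whole. A call with a gripper value outside its range is refused whole. OPENING is the opening in per cent of the stroke, from 0 (shut) to 100 (fully open), set as the call begins (- or left out, the last holds). The fingers move at their own pace and stop on an object; FORCE is the grip in N (left out, the last holds). Time passes only in rows, so rows that repeat a pose let the fingers close. It gives the time, the measured TCP pose, the force, the opening and the grip force at its end, in the units of the state.
- robot.get_obs(): the state, without advancing time (a new reading comes with each control period).
- vision.camera(name): name is "side" or "top" or "wrist"; returns a dict with "frame" (384x512x3 uint8, red, green, blue), "K" (3x3 intrinsics, pixels), "k1" (the pictures are not rectified: a ray, as slopes to the right and down, at radius r is drawn at 1 + k1 r^2 times it, then the intrinsics apply), "cam_to_world" (4x4, takes a point from camera to world coordinates); the wrist camera has in their place "hand_eye" (4x4, takes a point from camera to tool coordinates, whose origin is the TCP and whose axes are the flange's). Camera axes: x right, y down, z forward; pixel columns grow to the right and rows downward; lengths in m; the calibration is good to about 2 mm. A picture is of the moment at which its call begins: read the wrist's pose just before it. There is no depth.
- job.hand_in(): hands the job in; it is judged then, once.
Trained networks look in the newest picture that a camera, given by its name, has taken for a name from the list of things; names that differ only in an ending like _2 or _b are one class to them, and where a whole thing is asked for, a point or a joint stands for the part that bears it (a point fixed in the world has none). Each returns a list of dicts, best first, with "conf" (0 to 1); they miss things now and then, are a little off and sometimes report something else, mostly with a low value. They report only what shows in the picture. A call takes as long as a camera call.
- vision.look_for(camera, label): "point" ([row, column] in pixels, amid what is visible of it).
- vision.outline_of(camera, label): "mask" (384x512 bool, what is visible of it) and "point" ([row, column] in pixels, amid what is visible of it).
The state is a dict: "time": time; "q": joint angles; "joint_velocities": joint speeds; "joint_torque": joint torques, N m; "position": TCP position; "tool_rot": TCP orientation; "ft_force": force on the tool from outside, world axes, zero at the start; "moment": the same for the moment, N m; "grip_width": finger opening in m; "grip_force": force on a finger pad.
Only numpy, scipy, OpenCV 4.12 (cv2) and the standard library are available. Lean on these libraries where they do the work, as an engineer would, in place of code of your own. Each camera call takes 0.05 s, during which the arm holds its last target. There are 200 camera calls.

## Working session

There is one attempt and no reset: what is moved stays moved. The work goes in short steps, Python scripts to look and compute and a shell command to move; the robot and the scene stay as the last step left them, time stands still between calls to the robot, and variables do not carry over. Pictures are saved under pics/ and viewed, at most 10 in all, crops included, and the job is handed in when it is done.

```bash
mkdir -p pics; cat > h.py <<'E'
import numpy as np, cv2
from rig import robot, vision, job
from scipy.spatial.transform import Rotation as R
def und(c,px):
    K=c["K"];x=(px[1]-K[0,2])/K[0,0];y=(px[0]-K[1,2])/K[1,1]
    rd=np.hypot(x,y);r=rd
    for _ in range(20): r=rd/(1+c["k1"]*r*r)
    s=r/rd if rd>0 else 1
    return np.array([x*s,y*s,1])
def T(c,o=None):
    if "cam_to_world" in c: return np.array(c["cam_to_world"])
    t=np.eye(4);t[:3,:3]=R.from_quat(o["tool_rot"]).as_matrix();t[:3,3]=o["position"]
    return t@np.array(c["hand_eye"])
def ray(c,px,o=None):
    t=T(c,o);d=t[:3,:3]@und(c,px);return t[:3,3],d/np.linalg.norm(d)
def tri(*rs):
    A=np.zeros((3,3));b=np.zeros(3)
    for p,d in rs:
        M=np.eye(3)-np.outer(d,d);A+=M;b+=M@p
    x=np.linalg.solve(A,b);return x,[np.linalg.norm((np.eye(3)-np.outer(d,d))@(x-p)) for p,d in rs]
def plane(r,z):
    p,d=r;return p+d*(z-p[2])/d[2]
def proj(c,X,o=None):
    q=np.linalg.inv(T(c,o))@np.append(X,1);x,y=q[:2]/q[2];s=1+c["k1"]*(x*x+y*y)
    return np.array([c["K"][1,1]*y*s+c["K"][1,2],c["K"][0,0]*x*s+c["K"][0,2]])
def save(c,n): cv2.imwrite("pics/"+n,c["frame"][:,:,::-1])
E
python3 - <<'E'
from h import *
np.set_printoptions(precision=4,suppress=True)
o=robot.get_obs();print(o["time"],o["position"],o["tool_rot"],o["ft_force"],o["grip_width"])
C={}
for n in["side","top","wrist"]:
    c=vision.camera(n);C[n]=c;save(c,n+"0.png");print(n,c["K"][0,0],c["k1"]);print(T(c,o))
    for l in["large_eye","large_middle","large_board","small_eye","small_board","hook_bend","hook","stand","slab"]:
        print(l,[(np.round(d["point"],1),round(d["conf"],2)) for d in vision.look_for(n,l)[:2]])
cv2.imwrite("pics/st.png",np.hstack([cv2.resize(C[n]["frame"][:,:,::-1],(400,300)) for n in["side","top"]]))
E
```

```text
0.0 [ 0.2777 -0.5591  0.2296] [ 0.9736  0.2284 -0.0001 -0.0011] [0.2937 0.4976 0.9077] 0.08649854920145092
side 499.07564899057485 -0.03046269010105151
[[-0.9814 -0.1475  0.1233  0.4099]
 [-0.192   0.7224 -0.6643  0.7225]
 [ 0.009  -0.6756 -0.7373  0.9255]
 [ 0.      0.      0.      1.    ]]
large_eye [(array([137.2, 287.8]), 0.96)]
large_middle [(array([136.5, 286.9]), 0.9)]
large_board [(array([137.1, 287.3]), 0.64), (array([310.1, 220.6]), 0.27)]
small_eye [(array([250.3, 195.4]), 0.78)]
small_board [(array([249.8, 197.9]), 0.74), (array([326.3, 272.3]), 0.4)]
hook_bend [(array([243.5, 202.6]), 0.61)]
hook [(array([249.8, 196.1]), 0.71), (array([243. , 200.8]), 0.56)]
stand [(array([311.8, 215.3]), 0.63)]
slab [(array([163.2, 281.3]), 0.71)]
top 387.6070372078105 -0.11108062742098763
[[-0.0252 -0.9834  0.1796  0.3937]
 [-0.9989  0.0317  0.0332  0.0114]
 [-0.0383 -0.1786 -0.9832  0.9733]
 [ 0.      0.      0.      1.    ]]
large_eye [(array([197.8, 362.4]), 0.92)]
large_middle [(array([195.8, 361. ]), 0.64)]
large_board [(array([194.9, 363.8]), 0.61)]
small_eye [(array([157.4, 174.2]), 0.79)]
small_board [(array([156.3, 172.7]), 0.84)]
hook_bend [(array([152.2, 156.9]), 0.54), (array([179.7, 176.9]), 0.17)]
hook [(array([150. , 157.5]), 0.59), (array([224.4, 164.4]), 0.19)]
stand [(array([175.5, 178.7]), 0.82)]
slab [(array([196.4, 340.8]), 0.78)]
wrist 330.62458113258543 0.032745282999277016
[[ 0.4445 -0.8601 -0.2504  0.3461]
 [-0.8958 -0.4272 -0.1226 -0.5254]
 [-0.0015  0.2788 -0.9603  0.384 ]
 [ 0.      0.      0.      1.    ]]
large_eye []
large_middle []
large_board []
small_eye []
small_board []
hook_bend []
hook []
stand []
slab []
```

View pics/side0.png

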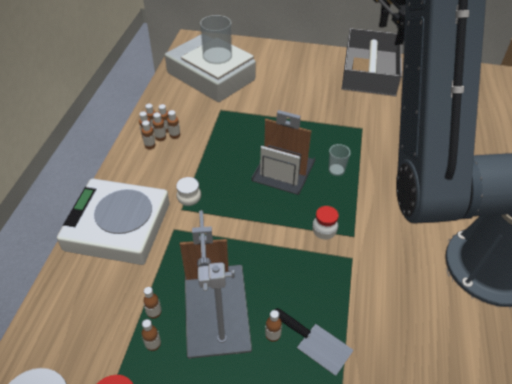

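View pics/top0.png

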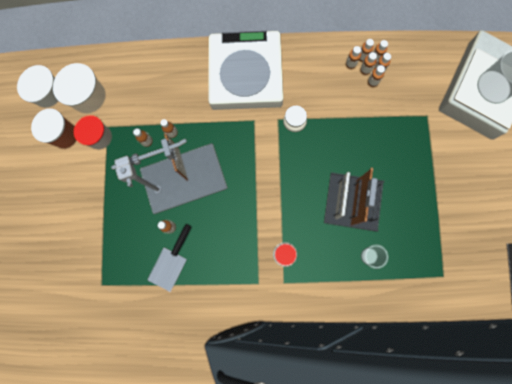

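```bash
python3 - <<'E'
from h import *
np.set_printoptions(precision=4,suppress=True)
S=vision.camera("side");Tp=vision.camera("top")
def lf(n,l):
    return vision.look_for(n,l)[0]["point"]
for l in["large_eye","small_eye","hook_bend","stand","slab"]:
    a,b=lf("side",l),lf("top",l)
    print(l,tri(ray(S,a),ray(Tp,b)))
print("side px large_eye z.173",plane(ray(S,lf("side","large_eye")),.173),plane(ray(Tp,lf("top","large_eye")),.173))
print("hook z.235",plane(ray(S,lf("side","hook_bend")),.235),plane(ray(Tp,lf("top","hook_bend")),.235))
cc=[]
for n,c,(r0,r1,c0,c1),f in(("side",S,(90,210,230,350),3),("side",S,(190,370,130,270),2.2),("top",Tp,(120,220,95,235),3.4),("top",Tp,(155,240,310,400),4)):
    cc.append(cv2.resize(c["frame"][r0:r1,c0:c1,::-1],(400,300)))
cv2.imwrite("pics/crop.png",np.vstack([np.hstack(cc[:2]),np.hstack(cc[2:])]))
o=robot.get_obs();t=R.from_quat(o["tool_rot"]).as_matrix();print(t)
E
```

```text
large_eye (array([ 0.4964, -0.2   ,  0.1101]), [np.float64(0.0026816959454375824), np.float64(0.0026816959454374466)])
small_eye (array([0.6059, 0.2045, 0.1652]), [np.float64(0.00858378187913054), np.float64(0.00858378187913066)])
hook_bend (array([0.591 , 0.2196, 0.2369]), [np.float64(0.0004750558879718661), np.float64(0.0004750558879717441)])
stand (array([0.5794, 0.2372, 0.0044]), [np.float64(0.004915450351554985), np.float64(0.0049154503515548426)])
slab (array([ 0.5096, -0.164 ,  0.0623]), [np.float64(0.0009626658571187909), np.float64(0.000962665857118764)])
side px large_eye z.173 [ 0.4922 -0.1292  0.173 ] [ 0.4864 -0.1845  0.173 ]
hook z.235 [0.592  0.2181 0.235 ] [0.591  0.2201 0.235 ]
[[ 0.8957  0.4447  0.    ]
 [ 0.4447 -0.8957 -0.    ]
 [ 0.      0.     -1.    ]]
```

View pics/crop.png

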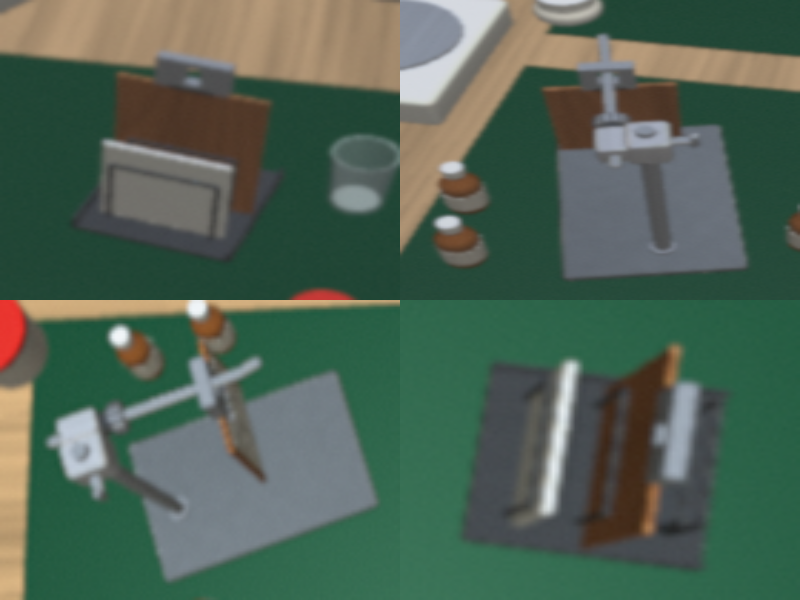

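```bash
cat >> h.py <<'E'
def toolshift(o,d):
    "world displacement -> tool fraction"
    return R.from_quat(o["tool_rot"]).as_matrix().T@np.asarray(d)/0.3
E
python3 - <<'E'
from h import *
np.set_printoptions(precision=4,suppress=True)
S=vision.camera("side");Tp=vision.camera("top")
for n,p,z in(("eye",(119,288),.173),("TL",(111.2,276.8),.189),("TR",(116.4,300.2),.189)): print(n,plane(ray(S,p),z))
for n,p in(("A",(178.5,372.6)),("B",(178.5,377.9)),("C",(205.4,375.3)),("D",(205.4,369.4))): print(n,plane(ray(Tp,p),.189))
print("tip",plane(ray(Tp,(141.3,184.6)),.243),"nut",plane(ray(Tp,(157.7,137.7)),.235))
# side: tip (605,38)->; scale 140/400=.35,180/300=.6
print("tip side",plane(ray(S,(190+38*.6,130+204*.35)),.243),"nut side",plane(ray(S,(190+117*.6,130+209*.35)),.235))
o=robot.get_obs();print(vision.camera("wrist")["hand_eye"],o["time"])
E
```

```text
eye [ 0.5035 -0.2005  0.173 ]
TL [ 0.5316 -0.204   0.189 ]
TR [ 0.4751 -0.1961  0.189 ]
A [ 0.5307 -0.2066  0.189 ]
B [ 0.5303 -0.2176  0.189 ]
C [ 0.475  -0.2078  0.189 ]
D [ 0.4755 -0.1957  0.189 ]
tip [0.6077 0.1707 0.243 ] nut [0.5799 0.2676 0.235 ]
tip side [0.6076 0.1765 0.243 ] nut side [0.58   0.2693 0.235 ]
[[-0.0002 -0.9602 -0.2792  0.0763]
 [ 1.     -0.0004  0.0006 -0.0001]
 [-0.0006 -0.2792  0.9602 -0.1544]
 [ 0.      0.      0.      1.    ]] 2.4
```

```bash
python3 -m handwheel '[[0.1,-0.06,-0.1,0],[0.2,-0.12,-0.2,0],[0.3,-0.18,-0.235,0],[0.4,-0.24,-0.235,0],[0.5,-0.3,-0.235,0],[0.6,-0.36,-0.235,0]]' 100 && python3 -m handwheel '[[0.1,-0.06,0,-0.019],[0.2,-0.12,0,-0.038],[0.3,-0.18,0,-0.057],[0.4,-0.24,0,-0.076],[0.5,-0.3,0,-0.095],[0.6,-0.36,0,-0.114],[0.6,-0.36,0,-0.133],[0.6,-0.36,0,-0.151],[0.6,-0.36,0,-0.151],[0.6,-0.36,0,-0.151]]'
python3 - <<'E'
from h import *
np.set_printoptions(precision=4,suppress=True)
o=robot.get_obs();c=vision.camera("wrist");print(o["time"],o["position"],R.from_quat(o["tool_rot"]).as_matrix(),o["ft_force"])
save(c,"w1.png")
for l in["large_eye","large_middle"]:print(l,[(np.round(d["point"],1),round(d["conf"],2)) for d in vision.look_for("wrist",l)[:2]])
for n,X in(("A",(.531,-.205,.189)),("D",(.475,-.197,.189))):print(n,proj(c,X,o))
E
```

```text
time: 2.95
position: [0.3919, -0.3816, 0.3018]
tool_rot: [0.974, 0.228, 0.0, 0.001]
ft_force: [0.6, -0.1, -0.2]
grip_width: 0.087
grip_force: 0.0
time: 3.78
position: [0.5044, -0.2061, 0.3011]
tool_rot: [0.763, 0.647, 0.0, 0.0]
ft_force: [-0.1, 0.2, -0.2]
grip_width: 0.0871
grip_force: 0.0
3.7833 [ 0.5044 -0.2061  0.3011] [[ 0.1631  0.9866  0.0001]
 [ 0.9866 -0.1631 -0.0001]
 [-0.0001  0.0001 -1.    ]] [-0.0843  0.2199 -0.1544]
large_eye [(array([170.7, 257. ]), 0.68)]
large_middle [(array([172.4, 255.3]), 0.95)]
A [184.854  289.1849]
D [186.3199 221.4041]
```

View pics/w1.png

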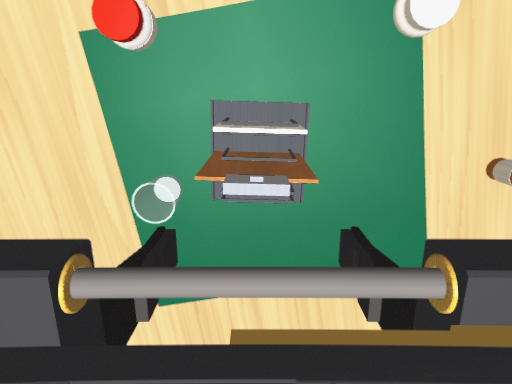

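```bash
python3 - <<'E'
from h import *
np.set_printoptions(precision=4,suppress=True)
o=robot.get_obs();c=vision.camera("wrist");f=c["frame"]
cv2.imwrite("pics/w1c.png",cv2.resize(f[165:210,185:325,::-1],(800,257),interpolation=cv2.INTER_CUBIC))
print(f[172:206:1,235].tolist()[:])
g=f.astype(int)
for r in(188,190,192): print(r,[(k,int(g[r,k].sum())) for k in list(range(217,227))+list(range(286,296))])
E
```

```text
[[121, 78, 49], [115, 93, 79], [113, 109, 107], [112, 109, 107], [111, 108, 106], [113, 110, 108], [111, 107, 107], [112, 108, 106], [114, 110, 109], [115, 111, 111], [170, 172, 181], [218, 222, 233], [218, 222, 233], [218, 222, 233], [218, 222, 232], [218, 222, 233], [218, 222, 232], [218, 222, 232], [217, 222, 232], [217, 222, 232], [218, 222, 232], [217, 221, 232], [107, 110, 118], [106, 109, 118], [106, 110, 117], [106, 111, 117], [89, 87, 86], [106, 112, 119], [105, 110, 118], [83, 124, 104], [55, 138, 101], [56, 138, 99], [55, 138, 100], [55, 137, 101]]
188 [(217, 335), (218, 331), (219, 336), (220, 338), (221, 309), (222, 195), (223, 652), (224, 678), (225, 676), (226, 677), (286, 672), (287, 670), (288, 677), (289, 680), (290, 365), (291, 176), (292, 170), (293, 240), (294, 327), (295, 335)]
190 [(217, 334), (218, 332), (219, 337), (220, 338), (221, 483), (222, 371), (223, 657), (224, 677), (225, 676), (226, 676), (286, 675), (287, 673), (288, 676), (289, 678), (290, 359), (291, 181), (292, 176), (293, 176), (294, 314), (295, 340)]
192 [(217, 339), (218, 332), (219, 337), (220, 339), (221, 301), (222, 334), (223, 654), (224, 676), (225, 674), (226, 674), (286, 673), (287, 672), (288, 678), (289, 631), (290, 407), (291, 336), (292, 337), (293, 343), (294, 322), (295, 338)]
```

View pics/w1c.png

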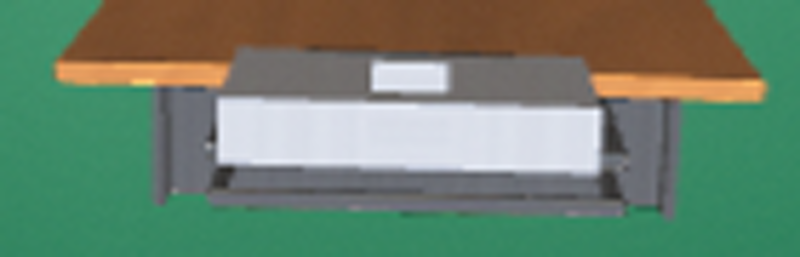

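```bash
python3 - <<'E'
from h import *
np.set_printoptions(precision=4,suppress=True)
o=robot.get_obs();c=vision.camera("wrist")
P=[]
for u,v in((218,97),(601,107),(599,173),(218,163)):
    P.append(plane(ray(c,(165+(v+.5)*.175-.5,185+(u+.5)*.175-.5),o),.189))
P=np.array(P);print(P,P.mean(0));w=(P[1]-P[0]+P[2]-P[3])/2;print(np.linalg.norm(w),np.degrees(np.arctan2(w[1],w[0])))
m=R.from_quat(o["tool_rot"]).as_matrix();print("tool y ang",np.degrees(np.arctan2(m[1,1],m[0,1])))
print("shift frac",toolshift(o,P.mean(0)+[0,0,-.011-.010]-o["position"]),o["time"])
E
```

```text
[[ 0.4766 -0.1938  0.189 ]
 [ 0.5314 -0.2044  0.189 ]
 [ 0.5297 -0.2143  0.189 ]
 [ 0.4747 -0.2036  0.189 ]] [ 0.5031 -0.204   0.189 ]
0.055918486384532624 -10.954998657217837
tool y ang -9.37334202785693
shift frac [ 0.0083 -0.0049  0.4436] 3.9833
```

```bash
python3 -m handwheel '[[0.0083,-0.005,0.08,0.0044],[0.0083,-0.005,0.16,0.0044],[0.0083,-0.005,0.24,0.0044],[0.0083,-0.005,0.32,0.0044],[0.0083,-0.005,0.38,0.0044],[0.0083,-0.005,0.42,0.0044],[0.0083,-0.005,0.443,0.0044],[0.0083,-0.005,0.443,0.0044],[0.0083,-0.005,0.443,0.0044]]' && python3 -m handwheel '[[0,0,0,0],[0,0,0,0],[0,0,0,0],[0,0,0,0],[0,0,0,0],[0,0,0,0],[0,0,0,0],[0,0,0,0]]' 0 30
```

```text
time: 4.78
position: [0.5034, -0.2039, 0.1683]
tool_rot: [0.771, 0.637, 0.0, 0.0]
ft_force: [0.4, 0.9, 1.0]
grip_width: 0.0868
grip_force: 0.0
time: 5.45
position: [0.5034, -0.2036, 0.1684]
tool_rot: [0.771, 0.637, 0.0, 0.0]
ft_force: [-0.0, 0.3, 1.3]
grip_width: 0.0559
grip_force: 30.0
```

```bash
python3 -m handwheel '[[0,0,-0.03,0],[0,0,-0.07,0],[0,0,-0.13,0],[0,0,-0.2,0],[0,0,-0.27,0],[0,0,-0.34,0],[0,0,-0.4,0],[0,0,-0.43,0],[0,0,-0.43,0],[0,0,-0.43,0]]' && python3 -m handwheel '[[0.03,0.006,0,0],[0.08,0.018,0,-0.006],[0.15,0.03,0,-0.012],[0.22,0.045,0,-0.018],[0.29,0.06,0,-0.024],[0.36,0.075,0,-0.03],[0.43,0.09,0,-0.036],[0.5,0.105,0,-0.042],[0.57,0.12,0,-0.048],[0.64,0.135,0,-0.054],[0.71,0.15,0,-0.06],[0.78,0.165,0,-0.066],[0.84,0.176,0,-0.071],[0.88,0.183,0,-0.075],[0.9,0.186,0,-0.075],[0.9,0.186,0,-0.075],[0.9,0.186,0,-0.075]]'
python3 - <<'E'
from h import *
o=robot.get_obs();print(R.from_quat(o["tool_rot"]).as_matrix().round(4))
Tp=vision.camera("top")
print(toolshift(o,np.array([.623,.1207,.30])-o["position"]))
for p in((126,167),(136,141),(227,166)):print(plane(ray(Tp,p),.085))
c=vision.camera("wrist");save(c,"w2.png")
E
```

```text
time: 6.28
position: [0.5029, -0.2033, 0.297]
tool_rot: [0.771, 0.637, -0.0, -0.0]
ft_force: [-0.1, -0.1, -1.1]
grip_width: 0.0558
grip_force: 30.0
time: 7.7
position: [0.6082, 0.051, 0.2964]
tool_rot: [0.601, 0.8, -0.001, -0.001]
ft_force: [-0.5, -0.3, -1.7]
grip_width: 0.0551
grip_force: 30.0
[[-2.785e-01  9.604e-01 -1.700e-03]
 [ 9.604e-01  2.785e-01 -5.000e-04]
 [ 0.000e+00 -1.800e-03 -1.000e+00]]
[ 0.20937425  0.11192093 -0.01208557]
[0.69436539 0.24907948 0.085     ]
[0.67183633 0.31327767 0.085     ]
[0.45014117 0.24758795 0.085     ]
```

```bash
python3 -m handwheel '[[0.05,0.03,0,0],[0.1,0.06,0,0],[0.15,0.09,0,0],[0.19,0.11,0,0],[0.21,0.112,0,0],[0.21,0.112,0,0],[0.21,0.112,0,0],[0.21,0.112,0,0]]'
python3 - <<'E'
from h import *
o=robot.get_obs();c=vision.camera("wrist");np.set_printoptions(precision=4,suppress=True)
for n,X in(("tip",(.6077,.1735,.243)),("nut",(.58,.2685,.235))):print(n,proj(c,X,o))
save(c,"w3.png");cv2.imwrite("pics/w3c.png",cv2.resize(c["frame"][:200,156:356,::-1],(600,600),interpolation=cv2.INTER_CUBIC))
E
```

```text
time: 8.47
position: [0.6232, 0.1201, 0.2972]
tool_rot: [0.601, 0.799, -0.0, 0.0]
ft_force: [-0.3, -0.1, -1.2]
grip_width: 0.0554
grip_force: 30.0
tip [131.1361 258.1408]
nut [-52.4089 257.7848]
```

View pics/w3.png

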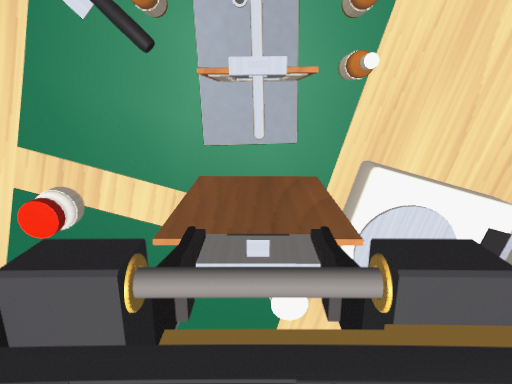

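```bash
python3 - <<'E'
from h import *
np.set_printoptions(precision=4,suppress=True)
o=robot.get_obs();c=vision.camera("wrist");g=cv2.cvtColor(c["frame"],cv2.COLOR_RGB2GRAY).astype(float)
def edges(r,a,b):
    l=g[r,a:b];d=np.gradient(cv2.GaussianBlur(l[None],(0,0),1)[0])
    i,j=d.argmax(),d.argmin();return a+i,a+j
A=[]
for r in list(range(2,50,6))+list(range(86,132,6)):
    e=edges(r,240,275);m=sum(e)/2;X=plane(ray(c,(r,m),o),.235+.0)
    A.append(X);print(r,e,X)
A=np.array(A)
m=R.from_quat(o["tool_rot"]).as_matrix();L=(A-o["position"])@m
p=np.polyfit(L[:,0],L[:,1],1);print("rod in tool: y=",p, "angle deg",np.degrees(np.arctan(p[0])))
print("tip colum",g[130:146,259].round())
for r in (240,247,252):print(r,[int(v) for v in g[r,190:330]])
print("col258",[int(v) for v in g[225:270,258]])
print([ (k,int(g[k,225])) for k in range(225,270)])
E
```

```text
2 (np.int64(242), np.int64(245)) [0.5795 0.241  0.235 ]
8 (np.int64(250), np.int64(260)) [0.5867 0.2399 0.235 ]
14 (np.int64(251), np.int64(261)) [0.5881 0.2371 0.235 ]
20 (np.int64(251), np.int64(261)) [0.589  0.2341 0.235 ]
26 (np.int64(251), np.int64(261)) [0.5898 0.2311 0.235 ]
32 (np.int64(251), np.int64(261)) [0.5907 0.228  0.235 ]
38 (np.int64(251), np.int64(261)) [0.5916 0.2249 0.235 ]
44 (np.int64(252), np.int64(261)) [0.5928 0.2219 0.235 ]
86 (np.int64(253), np.int64(262)) [0.6    0.1992 0.235 ]
92 (np.int64(253), np.int64(262)) [0.6009 0.1957 0.235 ]
98 (np.int64(253), np.int64(262)) [0.6019 0.1923 0.235 ]
104 (np.int64(253), np.int64(262)) [0.6029 0.1888 0.235 ]
110 (np.int64(253), np.int64(262)) [0.604  0.1853 0.235 ]
116 (np.int64(254), np.int64(263)) [0.6056 0.1819 0.235 ]
122 (np.int64(254), np.int64(263)) [0.6066 0.1783 0.235 ]
128 (np.int64(254), np.int64(263)) [0.6077 0.1747 0.235 ]
rod in tool: y= [-0.049   0.0034] angle deg -2.807538842419631
tip colum [214. 214. 214. 214. 214. 214. 215. 213. 195. 145. 164. 165. 164. 168.
 102. 120.]
240 [22, 35, 35, 35, 33, 36, 
[... 2046 characters left out ...]
 68, 107, 109, 108, 109, 219, 218, 217, 218, 214, 214, 215, 214, 215, 214, 215, 217, 218, 217, 217, 216, 191, 114, 107, 108, 107, 107, 107, 160, 216, 217, 184, 79, 62, 72]
[(225, 87), (226, 86), (227, 86), (228, 86), (229, 86), (230, 85), (231, 86), (232, 84), (233, 84), (234, 106), (235, 105), (236, 104), (237, 105), (238, 106), (239, 105), (240, 106), (241, 106), (242, 106), (243, 105), (244, 106), (245, 106), (246, 106), (247, 105), (248, 105), (249, 105), (250, 106), (251, 105), (252, 106), (253, 104), (254, 104), (255, 105), (256, 104), (257, 105), (258, 104), (259, 105), (260, 106), (261, 106), (262, 105), (263, 157), (264, 210), (265, 215), (266, 182), (267, 85), (268, 63), (269, 71)]
```

```bash
cat > rod.py <<'E'
from h import *
np.set_printoptions(precision=4,suppress=True)
def cross(l,a,lo):
    # centre of bright run, subpixel half-level edges
    k=int(np.argmax(l));pk=np.percentile(l,90)
    def half(rng,st):
        for i in rng:
            if l[i+st]<lo: 
                return i+st*(l[i]-lo)/(l[i]-l[i+st])
    m=len(l)//2
    return a+half(range(m,0,-1),-1),a+half(range(m,len(l)-1),1)
def rod(o,c,rows,c0=240,c1=275,lo=190,z=.235):
    g=cv2.cvtColor(c["frame"],cv2.COLOR_RGB2GRAY).astype(float)
    m=R.from_quat(o["tool_rot"]).as_matrix();L=[]
    for r in rows:
        e=cross(g[r,c0:c1],c0,lo)
        L.append(np.r_[(plane(ray(c,(r,sum(e)/2),o),z)-o["position"])@m,r,e])
    return np.array(L),g
E
python3 - <<'E'
from rod import *
o=robot.get_obs();c=vision.camera("wrist")
L,g=rod(o,c,list(range(10,50,4))+list(range(86,138,4)));print(L[:,[0,1,3,4,5]])
f=L[L[:,3]<108];p=np.polyfit(f[:,0],f[:,1],1);print(p,np.degrees(np.arctan(p[0])),"y at bend/tip x",np.polyval(p,.05))
print([[int(v) for v in g[r,245:270]] for r in(20,100)])
print(proj(c,o["position"]+[0,0,.0],o), c["K"][0,2])
m=R.from_quat(o["tool_rot"]).as_matrix()
# slot on back face plane tool x=+.005: intersect
for px in((247,246.1),(247,268.9),(240,257.6),(256,257.6),(234.,225)):
    P,d=ray(c,px,o);P=(P-o["position"])@m;d=d@m;print(px,P+d*(.005-P[0])/d[0])
E
```

```text
[[  0.1243  -0.0017  10.     250.3824 260.3659]
 [  0.1222  -0.0016  14.     250.4857 260.4146]
 [  0.1201  -0.0016  18.     250.6667 260.5   ]
 [  0.1181  -0.0015  22.     250.75   260.6571]
 [  0.1159  -0.0015  26.     250.8039 260.75  ]
 [  0.1138  -0.0014  30.     250.9016 260.8   ]
 [  0.1117  -0.0014  34.     250.9487 260.9259]
 [  0.1095  -0.0013  38.     251.1538 261.0417]
 [  0.1074  -0.0012  42.     251.2963 261.093 ]
 [  0.1052  -0.0013  46.     251.05   261.14  ]
 [  0.0825  -0.0006  86.     252.6222 262.0417]
 [  0.0801  -0.0005  90.     252.7045 262.1136]
 [  0.0777  -0.0005  94.     252.7826 262.1633]
 [  0.0753  -0.0004  98.     252.9464 262.28  ]
 [  0.0729  -0.0004 102.     252.925  262.3191]
 [  0.0705  -0.0003 106.     253.12   262.4091]
 [  0.068   -0.0002 110.     253.4333 262.2619]
 [  0.0656  -0.0002 114.     253.5152 262.3684]
 [  0.0631  -0.0001 118.     253.5357 262.4848]
 [  0.0606  -0.     122.     253.7436 262.6129]
 [  0.0581   0.     126.     253.8056 262.7419]
 [  0.0555   0.0001 130.     253.9167 262.88  ]
 [  0.053    0.0002 134.     253.7959 263.119 ]]
[-0.0261  0.0016] -1.4936077504801786 y at bend/tip x 0.00025393638752818897
[[166, 166, 166, 165, 166, 161, 205, 213, 214, 214, 215, 213, 213, 215, 217, 212, 175, 151, 159, 163, 162, 162, 162, 161, 162], [167, 168, 168, 167, 168, 168, 168, 156, 194, 213, 214, 215, 216, 214, 214, 215, 216, 206, 158, 160, 163, 164, 163, 165, 166]]
[251.6878 258.4484] 257.6614804678427
(247, 246.1) [ 0.005  -0.0061 -0.0049]
(247, 268.9) [ 0.005   0.0052 -0.005 ]
(240, 257.6) [ 0.005  -0.0004  0.0033]
(256, 257.6) [ 0.005  -0.0004 -0.0145]
(234.0, 225) [ 0.005  -0.0181  0.0111]
```

```bash
python3 -m handwheel '[[0,0.003,0.04,-0.004],[0,0.0067,0.09,-0.0042],[0,0.0067,0.14,-0.0042],[0.02,0.0067,0.18,-0.0042],[0.05,0.0067,0.2,-0.0042],[0.08,0.0067,0.21,-0.0042],[0.1,0.0067,0.21,-0.0042],[0.1,0.0067,0.21,-0.0042],[0.1,0.0067,0.21,-0.0042],[0.1,0.0067,0.21,-0.0042]]'
python3 - <<'E'
from rod import *
o=robot.get_obs();c=vision.camera("wrist");save(c,"w4.png")
cv2.imwrite("pics/w4c.png",cv2.resize(c["frame"][60:270,180:340,::-1],(457,600),interpolation=cv2.INTER_CUBIC))
g=cv2.cvtColor(c["frame"],cv2.COLOR_RGB2GRAY)
print(o["time"],o["position"],o["ft_force"])
E
```

```text
time: 9.45
position: [0.6177, 0.1505, 0.2352]
tool_rot: [0.59, 0.808, 0.001, 0.001]
ft_force: [-0.2, -0.3, -1.7]
grip_width: 0.0557
grip_force: 30.0
9.45 [0.6177 0.1505 0.2352] [-0.203  -0.2992 -1.6715]
```

View pics/w4.png

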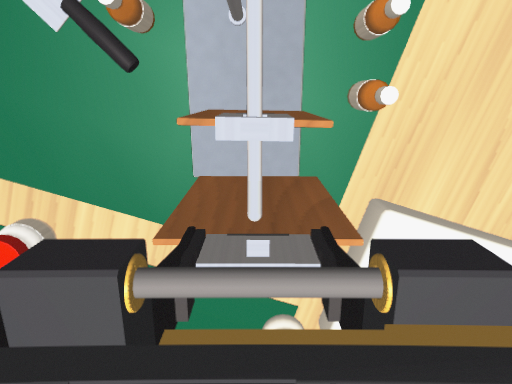

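```bash
python3 - <<'E'
from rod import *
o=robot.get_obs();c=vision.camera("wrist")
L,g=rod(o,c,list(range(20,110,10))+list(range(145,218,6)));print(L[:,[0,1,3,4,5]])
f=L[L[:,3]<190];p=np.polyfit(f[:,0],f[:,1],1);print(p,np.degrees(np.arctan(p[0])))
print("tip col",[int(v) for v in g[205:262,255]])
m=R.from_quat(o["tool_rot"]).as_matrix()
for px in((247,246.1),(247,268.9)):
    P,d=ray(c,px,o);P=(P-o["position"])@m;d=d@m;print(px,P+d*(.005-P[0])/d[0])
print([int(v) for v in g[247,240:275]],[int(v) for v in g[128,205:305]])
E
```

```text
[[  0.1069  -0.002   20.     246.6512 261.075 ]
 [  0.1032  -0.002   30.     246.75   261.0256]
 [  0.0993  -0.002   40.     246.7907 260.9615]
 [  0.0954  -0.002   50.     246.8409 260.8929]
 [  0.0915  -0.002   60.     246.9423 260.9231]
 [  0.0874  -0.002   70.     246.9697 260.8571]
 [  0.0833  -0.002   80.     247.12   260.7857]
 [  0.0791  -0.002   90.     247.3226 260.7097]
 [  0.0749  -0.002  100.     247.3103 260.6774]
 [  0.0547  -0.0021 145.     247.6829 260.5278]
 [  0.0519  -0.0021 151.     247.675  260.4857]
 [  0.0491  -0.0021 157.     247.7073 260.4595]
 [  0.0462  -0.0021 163.     247.7619 260.4359]
 [  0.0433  -0.0021 169.     247.7955 260.4054]
 [  0.0404  -0.0021 175.     247.8605 260.3784]
 [  0.0374  -0.0021 181.     248.2812 260.1351]
 [  0.0344  -0.0021 187.     248.2069 260.1389]
 [  0.0314  -0.0021 193.     248.1111 260.0882]
 [  0.0283  -0.0021 199.     248.0741 260.1429]
 [  0.0252  -0.0022 205.     247.9844 260.1389]
 [  0.0221  -0.0022 211.     247.9672 260.1471]
 [  0.0189  -0.002  217.     248.7901 260.0133]]
[ 0.0015 -0.0021] 0.08879956136995679
tip c
[... 328 characters left out ...]
0.005   0.0051 -0.0049]
[109, 107, 109, 110, 111, 112, 155, 213, 218, 218, 219, 219, 219, 219, 219, 219, 219, 219, 219, 219, 219, 218, 218, 219, 218, 220, 219, 219, 218, 158, 116, 110, 111, 110, 110] [172, 170, 172, 171, 172, 171, 172, 173, 172, 174, 209, 218, 218, 219, 220, 221, 221, 222, 221, 221, 220, 219, 218, 219, 218, 218, 219, 218, 218, 220, 221, 222, 222, 222, 222, 220, 219, 218, 218, 219, 219, 219, 218, 218, 219, 218, 219, 219, 219, 219, 219, 219, 219, 219, 219, 219, 219, 219, 219, 219, 219, 219, 219, 220, 219, 218, 219, 219, 220, 221, 222, 222, 221, 221, 219, 219, 218, 218, 218, 218, 217, 219, 219, 220, 221, 221, 222, 222, 213, 178, 165, 166, 167, 166, 164, 145, 127, 121, 119, 121]
```

```bash
python3 -m handwheel '[[0,-0.0053,0.003,0],[0,-0.0053,0.003,0],[0.015,-0.0053,0.003,0],[0.03,-0.0053,0.003,0],[0.04,-0.0053,0.003,0],[0.04,-0.0053,0.003,0],[0.04,-0.0053,0.003,0]]'
python3 - <<'E'
from rod import *
o=robot.get_obs();c=vision.camera("wrist")
L,g=rod(o,c,list(range(20,100,10))+list(range(185,225,8)));print(L[:,[0,1,3,4,5]])
print([int(v) for v in g[247,240:275]],[int(v) for v in g[220:265,258]],o["position"],o["ft_force"])
E
```

```text
time: 10.13
position: [0.6118, 0.1618, 0.2333]
tool_rot: [0.59, 0.808, -0.0, 0.0]
ft_force: [0.8, -0.6, -1.9]
grip_width: 0.0555
grip_force: 30.0
[[  0.1066   0.0002  20.     251.7442 266.4324]
 [  0.1029   0.0002  30.     251.7609 266.3684]
 [  0.0991   0.0002  40.     251.7273 266.3171]
 [  0.0952   0.0002  50.     251.775  266.2195]
 [  0.0913   0.0002  60.     251.8205 266.1667]
 [  0.0873   0.0002  70.     251.8667 266.0833]
 [  0.0833   0.0002  80.     251.913  266.    ]
 [  0.0791   0.0001  90.     251.86   265.8387]
 [  0.0359   0.0001 185.     252.4103 265.0685]
 [  0.0319   0.0001 193.     252.425  265.027 ]
 [  0.0278   0.0001 201.     252.439  265.    ]
 [  0.0237   0.0001 209.     252.6098 264.6061]
 [  0.0196   0.0001 217.     252.6053 264.6667]]
[112, 111, 112, 114, 114, 114, 159, 217, 221, 222, 222, 222, 222, 222, 221, 222, 214, 212, 215, 217, 218, 204, 220, 222, 222, 222, 222, 221, 222, 162, 119, 113, 113, 113, 113] [222, 222, 222, 222, 222, 223, 222, 222, 222, 222, 222, 222, 223, 222, 223, 222, 221, 222, 222, 222, 221, 222, 222, 222, 222, 222, 222, 215, 222, 221, 221, 224, 224, 224, 223, 222, 198, 119, 113, 111, 112, 114, 113, 168, 223] [0.6118 0.1618 0.2333] [ 0.8023 -0.6017 -1.8537]
```

```bash
python3 -m handwheel '[[0.02,0.002,0,0],[0.04,0.002,0,0],[0.06,0.002,0,0],[0.08,0.002,0,0],[0.1,0.002,0,0],[0.113,0.002,0,0],[0.113,0.002,0,0],[0.113,0.002,0,0],[0.113,0.002,0,0]]' && python3 -m handwheel '[[0,0,0.01,0],[0,0,0.02,0],[0,0,0.025,0],[0,0,0.025,0],[0,0,0.025,0]]'
python3 - <<'E'
from rod import *
o=robot.get_obs();c=vision.camera("wrist");save(c,"w5.png")
L,g=rod(o,c,list(range(20,100,10)));print(L[:,[0,1,3,4,5]])
print(o["position"],o["ft_force"],o["moment"])
cv2.imwrite("pics/s5.png",np.hstack([cv2.resize(vision.camera("side")["frame"][190:310,140:260,::-1],(390,390),interpolation=cv2.INTER_CUBIC),cv2.resize(c["frame"][:300,106:406,::-1],(390,390))]))
E
```

```text
time: 10.93
position: [0.6022, 0.1938, 0.2333]
tool_rot: [0.59, 0.807, -0.0, 0.0]
ft_force: [0.0, -0.5, -1.2]
grip_width: 0.0555
grip_force: 30.0
time: 11.35
position: [0.6021, 0.1937, 0.2254]
tool_rot: [0.59, 0.807, -0.0, -0.0]
ft_force: [-0.7, 0.8, -1.5]
grip_width: 0.0556
grip_force: 30.0Traceback (most recent call last):
  File "<stdin>", line 3, in <module>
  File "rod.py", line 16, in rod
    e=cross(g[r,c0:c1],c0,lo)
  File "rod.py", line 11, in cross
    return a+half(range(m,0,-1),-1),a+half(range(m,len(l)-1),1)
           ~^~~~~~~~~~~~~~~~~~~~~~~
TypeError: unsupported operand type(s) for +: 'int' and 'NoneType'
```

```bash
python3 - <<'E'
from rod import *
c=cv2.imread("pics/w5.png")
s=vision.camera("side")["frame"][190:310,140:260,::-1]
cv2.imwrite("pics/s5.png",np.hstack([cv2.resize(s,(390,390),interpolation=cv2.INTER_CUBIC),cv2.resize(c[:300,106:406],(390,390))]))
E
```

```text
(no output)
```

View pics/s5.png

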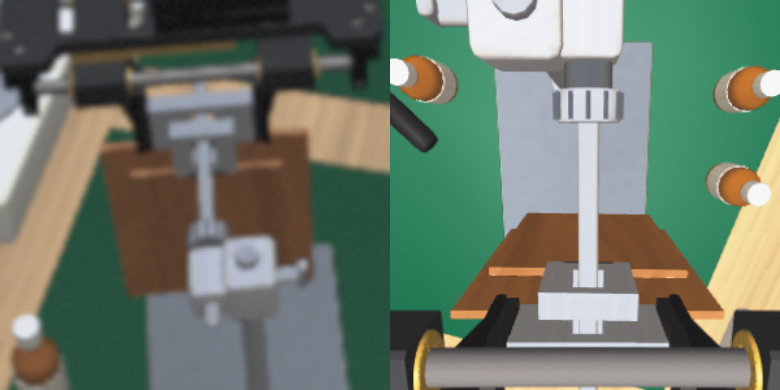

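```bash
python3 -m handwheel '[[0.01,0,0,0],[0.02,0,0,0],[0.03,0,0,0],[0.04,0,0,0],[0.05,0,0,0],[0.06,0,0,0],[0.07,0,0,0],[0.08,0,0,0],[0.09,0,0,0],[0.1,0,0,0],[0.11,0,0,0],[0.12,0,0,0],[0.13,0,0,0],[0.14,0,0,0],[0.15,0,0,0],[0.16,0,0,0],[0.17,0,0,0],[0.17,0,0,0],[0.17,0,0,0]]'
python3 - <<'E'
from rod import *
o=robot.get_obs();m=R.from_quat(o["tool_rot"]).as_matrix();print(o["position"],o["ft_force"]@m)
c=vision.camera("wrist");save(c,"w6.png");g=cv2.cvtColor(c["frame"],cv2.COLOR_RGB2GRAY)
print([int(v) for v in g[120:262,246]]);print([int(v) for v in g[120:262,215]])
E
```

```text
time: 13.03
position: [0.5864, 0.2428, 0.2256]
tool_rot: [0.59, 0.808, -0.0, -0.0]
ft_force: [-0.0, -0.0, -1.7]
grip_width: 0.0551
grip_force: 30.0
[0.5864 0.2428 0.2256] [-0.0086 -0.0278  1.6778]
[240, 240, 240, 240, 240, 240, 240, 239, 240, 240, 240, 240, 240, 240, 240, 240, 240, 240, 240, 240, 240, 240, 240, 240, 240, 240, 240, 240, 240, 240, 240, 240, 240, 240, 240, 240, 240, 240, 240, 240, 240, 240, 240, 240, 240, 240, 240, 240, 240, 240, 240, 240, 240, 240, 239, 236, 233, 227, 157, 107, 106, 107, 107, 106, 106, 108, 109, 108, 107, 108, 107, 107, 108, 114, 118, 139, 189, 214, 88, 108, 109, 110, 109, 108, 109, 109, 108, 109, 109, 110, 110, 109, 109, 109, 110, 112, 161, 113, 111, 112, 158, 157, 157, 154, 153, 154, 153, 156, 155, 155, 156, 153, 153, 153, 154, 112, 112, 112, 112, 120, 223, 223, 222, 221, 219, 219, 219, 219, 219, 219, 219, 220, 220, 222, 222, 222, 221, 221, 220, 219, 136, 112]
[240, 240, 238, 237, 236, 237, 238, 239, 238, 238, 238, 238, 238, 236, 207, 104, 110, 133, 180, 220, 221, 221, 220, 220, 220, 220, 220, 221, 221, 221, 221, 222, 221, 222, 221, 220, 219, 219, 219, 219, 218, 218, 216, 175, 231, 238, 240, 240, 240, 239, 239, 238, 238, 237, 236, 237, 239, 239, 239, 237, 237, 234, 225, 96, 79, 79, 79, 79, 79, 81, 80, 78, 79, 79, 81, 80, 80, 80, 81, 80, 81, 80, 81, 81, 83, 82, 80, 83, 82, 82, 83, 84, 83, 83, 83, 83, 85, 91, 163, 161, 161, 161, 160, 160, 76, 85, 83, 83, 84, 82, 85, 82, 83, 83, 112, 111, 112, 110, 111, 108, 110, 109, 109, 109, 108, 111, 109, 110, 109, 110, 109, 111, 111, 110, 111, 110, 111, 111, 112, 112, 112, 112]
```

```bash
cat > f.py <<'E'
from rod import *
F=[]
for i in range(4):
    o=robot.get_obs();m=R.from_quat(o["tool_rot"]).as_matrix();F.append(o["ft_force"]@m);P=o["position"]
    if i<3: vision.camera("wrist")
print(o["time"],P,"xprog",(P-[.6021,.1937,.2254])@m,"F",np.mean(F,0),np.array(F)[:,0])
E
python3 -m handwheel '[[0.005,0,0,0],[0.01,0,0,0],[0.015,0,0,0],[0.02,0,0,0],[0.02,0,0,0],[0.02,0,0,0]]' >/dev/null; python3 f.py; python3 -m handwheel '[[0.003,0,0,0],[0.006,0,0,0],[0.006,0,0,0]]'>/dev/null; python3 f.py
```

```text
13.7333 [0.5848 0.2482 0.2258] xprog [ 0.0572  0.0001 -0.0004] F [-0.1501  0.0077  1.8196] [-0.287   0.504  -0.2442 -0.573 ]
14.1333 [0.5843 0.2499 0.2258] xprog [ 0.059   0.0001 -0.0004] F [-0.1337 -0.1792  0.7768] [ 0.4148 -0.3968 -0.7785  0.2259]
```

Expected contact is near 62 mm; small steps now.

```bash
python3 -m handwheel '[[0.003,0,0,0],[0.003,0,0,0],[0.003,0,0,0]]'>/dev/null; python3 f.py;  python3 -m handwheel '[[0.003,0,0,0],[0.003,0,0,0],[0.003,0,0,0]]'>/dev/null; python3 f.py
```

```text
14.5333 [0.584  0.2508 0.2258] xprog [ 0.0599  0.0001 -0.0003] F [-0.2296  0.0025  1.4473] [-0.8309 -0.3347 -0.2531  0.5003]
14.9333 [0.5837 0.2517 0.2258] xprog [ 0.0608  0.0001 -0.0004] F [-0.5925 -0.0126  1.6524] [-0.1659 -1.0172 -0.0142 -1.1726]
```

```bash
python3 -m handwheel '[[0.002,0,0,0],[0.002,0,0,0],[0.002,0,0,0]]'>/dev/null; python3 f.py
```

```text
15.3333 [0.5836 0.2522 0.2258] xprog [ 0.0613  0.0001 -0.0004] F [-0.3666  0.0318  1.695 ] [-0.4757 -0.6176 -0.3731  0.0002]
```

```bash
python3 -m handwheel '[[0.002,0,0,0],[0.002,0,0,0],[0.002,0,0,0]]'>/dev/null; python3 f.py
```

```text
15.7333 [0.5834 0.2528 0.2257] xprog [ 0.062   0.0001 -0.0003] F [-0.0574  0.3443  1.1488] [-0.3371  0.3958  0.1971 -0.4853]
```

```bash
python3 -m handwheel '[[0.002,0,0,0],[0.002,0,0,0],[0.002,0,0,0]]'>/dev/null; python3 f.py
```

```text
16.1333 [0.5832 0.2534 0.2258] xprog [ 0.0626  0.0001 -0.0004] F [-0.3708  0.2307  1.4206] [-0.4    -0.8068  0.5625 -0.839 ]
```

```bash
python3 -m handwheel '[[0.002,0,0,0],[0.002,0,0,0],[0.002,0,0,0]]'>/dev/null; python3 f.py
```

```text
16.5333 [0.5832 0.2535 0.2257] xprog [ 0.0627  0.0001 -0.0004] F [-2.6768  0.0105  1.1833] [-1.922  -3.4739 -2.7233 -2.588 ]
```

```bash
python3 -m handwheel '[[0.002,0,0,0],[0.002,0,0,0],[0.002,0,0,0]]'>/dev/null; python3 f.py
```

```text
16.9333 [0.5831 0.2535 0.2257] xprog [ 0.0627  0.0001 -0.0005] F [-5.2727  0.0056  1.4059] [-5.3999 -5.3382 -5.1755 -5.1773]
```

```bash
python3 -m handwheel '[[-0.0025,0,0,0],[-0.003,0,0.002,0],[-0.003,0,0.004,0],[-0.003,0,0.005,0],[-0.003,0,0.005,0],[-0.003,0,0.005,0]]'>/dev/null; python3 f.py
```

```text
17.5833 [0.5834 0.2536 0.2245] xprog [0.0628 0.0004 0.0009] F [-3.3569  0.1446 -0.3879] [-3.0011 -3.7043 -3.924  -2.7981]
```

```bash
python3 -m handwheel '[[-0.002,0,0,0],[-0.002,0,0,0],[-0.002,0,0,0]]'>/dev/null; python3 f.py
```

```text
17.9833 [0.5834 0.2535 0.2244] xprog [0.0627 0.0003 0.0011] F [-1.5534  0.7903 -1.0942] [-2.9937 -1.7252 -0.6654 -0.8294]
```

Light contact, board carried by the hook. Release gently with a slow grip reduction, then open.

```bash
python3 -m handwheel '[[0,0,0,0],[0,0,0,0],[0,0,0,0]]' - 5 && python3 -m handwheel '[[0,0,0,0],[0,0,0,0],[0,0,0,0],[0,0,0,0],[0,0,0,0],[0,0,0,0],[0,0,0,0],[0,0,0,0]]' 100
python3 - <<'E'
from rod import *
c=vision.camera("wrist");s=vision.camera("side")["frame"][190:310,140:260,::-1]
cv2.imwrite("pics/s7.png",np.hstack([cv2.resize(s,(390,390),interpolation=cv2.INTER_CUBIC),cv2.resize(c["frame"][:300,106:406,::-1],(390,390))]))
E
```

```text
time: 18.23
position: [0.5834, 0.2535, 0.2244]
tool_rot: [0.59, 0.807, 0.0, -0.0]
ft_force: [1.9, -0.2, 0.4]
grip_width: 0.0559
grip_force: 5.0
time: 18.9
position: [0.5833, 0.253, 0.2242]
tool_rot: [0.59, 0.807, -0.0, -0.0]
ft_force: [-0.3, -0.0, -0.5]
grip_width: 0.0869
grip_force: 0.0
```

View pics/s7.png

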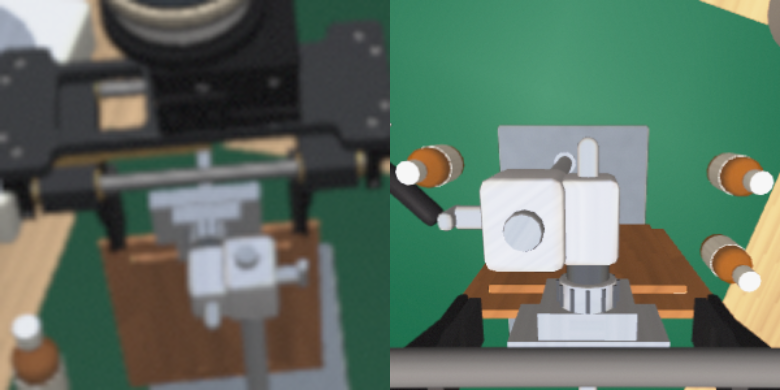

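```bash
python3 -m handwheel '[[0,0,-0.01,0],[0,0,-0.03,0],[0,0,-0.06,0],[0,0,-0.1,0],[0,0,-0.16,0],[0,0,-0.24,0],[0,0,-0.32,0],[0,0,-0.4,0],[0,0,-0.43,0],[0,0,-0.43,0],[0,0,-0.43,0],[0,0,-0.43,0],[0,0,-0.43,0],[0,0,-0.43,0],[0,0,-0.43,0],[0,0,-0.43,0],[0,0,-0.43,0],[0,0,-0.43,0]]'
python3 - <<'E'
from rod import *
c=vision.camera("wrist");s=vision.camera("side")["frame"][190:310,140:260,::-1]
cv2.imwrite("pics/s8.png",np.hstack([cv2.resize(s,(390,390),interpolation=cv2.INTER_CUBIC),cv2.resize(c["frame"][80:280,156:356,::-1],(390,390))]))
E
```

```text
time: 20.5
position: [0.5833, 0.253, 0.3531]
tool_rot: [0.59, 0.807, -0.0, -0.0]
ft_force: [0.6, 0.2, -0.4]
grip_width: 0.087
grip_force: 0.0
```

View pics/s8.png

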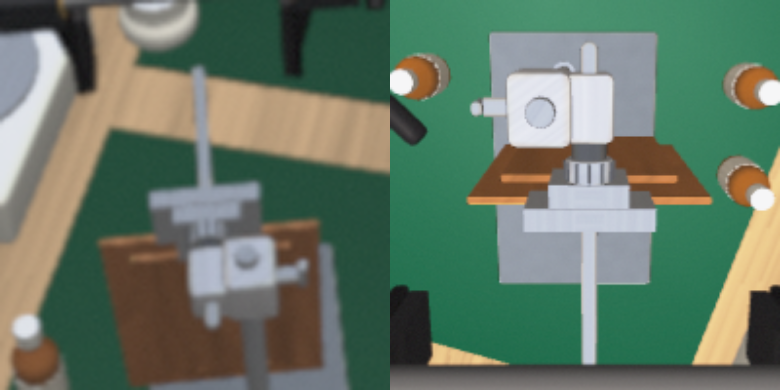

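Both boards hang snug against the nut at the back of the hook, and the front of the rod is free.

```bash
python3 -c "
from rig import job
print(job.hand_in())"
```

```text
the job is handed in; nothing more can be done
None
```

The large clipboard hangs on the hook in front of the small one, the small one is back against the clamp nut and the large one snug against it, and I let go and handed the job in at about 20.6 s; the push peaked at about 5.3 N in my readings, and the hand-in returned no verdict.

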